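# Clamp a plaster press mould in its bench holder

## Task

Slide the plaster press mould along its wooden holder until it is fully home against the end fence, then push the holder's cam lever round its quarter turn until it comes up firmly against the stop pin, so that the cam clamps the mould. Work by feel and gently: never push the mould or the lever harder than 25 newtons, leave nothing touching them at the end, and leave the cup, jar and bowl alone.

Things in the scene. Friction and masses are not known exactly. Their poses are not given: they have to be found in the camera images.
- holder: Plywood base 310 x 290 mm, 18 mm thick, fixed to the bench. Origin: its underside, at bench height, below where the seated mould's centre belongs; x along the mould's sliding direction to the end fence, z up. It spans x -200 to 110, y -210 to 80 mm. The mould slides between the side fence (inner face y = +50, top 50 mm above the bench) and a low rail (inner face y = -55, top 28 mm): 5 mm side play.
- end_fence (a point): Middle of the top edge of the end fence's inner face, a wooden strip across the holder: x = 60, y = 0 mm in the holder's frame, 50 mm above the bench. The mould's +x face touches it when home.
- mould: Loose plaster block, 120 (x) x 100 (y) x 50 mm, round dish hollow in its top (75 mm wide, 26 deep). Origin: centre of its underside, 18 mm above the bench; top at 68 mm. 0.4 to 0.8 kg; sliding takes 2 to 9 N. Starts 55 to 95 mm short of home, its x along the holder's. Home: origin at x = 0 in the holder's frame; the cam then presses its +y face to the side fence (y = 0).
- cam_lever (a joint): Cam lever angle, rad: 0 open, handle along the holder's -y; grows clockwise seen from above; at 1.57 the handle points along the holder's -x. Starts at 0 to 0.25; meets the stop pin at 1.45 to 1.69. The stiff hinge stays where left; where the pin is set is not measured: feel for it. The hinge takes 3 to 5 N at the grip, rising to at most 12 N in the last 1.1 rad as the cam bears on the mould.
- pivot (a point): Point on the lever's upright hinge axis, 55 mm above the bench, at x = 10, y = -88 mm in the holder's frame. x axis along the handle, z up. Below the bar, 31 to 47 mm above the bench, is the steel cam disc (radius 28 mm, centre 10 mm off the axis).
- grip (a point): Point inside the lever's black round grip, 105 mm from the hinge axis, 55 mm above the bench. The grip is 22 mm thick, from 72 to 135 mm off the axis; the steel bar nearer in is 14 mm wide, 12 high. x outward along the handle, z up; the lever travels towards this frame's -y, so it is pushed on its +y side. 26 mm are free under it above the base.
- stop: The lever's stop, on the holder: a short curved steel track with an upright pin, 10 mm diameter, top 70 mm above the bench, 61 mm from the hinge axis. Origin on the hinge axis at bench height, x along the holder's -x; this pose says nothing of where along the track the pin is set. The lever's steel bar meets the pin between lever angles 1.45 and 1.69.
- bisque_cup: Bystander: unglazed terracotta cup, 80 mm diameter, 85 mm high; origin at the centre of its underside.
- glaze_jar: Bystander: closed white jar with black cap, 72 mm diameter, 100 mm high; origin at the centre of its underside.
- bowl: Bystander: white bowl, 120 mm diameter, 50 mm high; origin at the centre of its underside.
Things that resemble listed ones, but are neither listed nor needed, are in the scene too. What is shaped like the mould but green or turquoise is not meant.

How it is judged:
By the outcome, as a careful person would: the job done as asked, in the order asked, and still so for the second after the job is handed in, with the robot touching nothing.
It also fails if it takes over 72 s, if anything falls off the work surface, if the arm or the gripper's body presses on something with over 40 N, if the wrist force passes 120 N, or if a joint passes its speed limit or range.

## Robot

A 6-joint arm with a two-finger parallel gripper is mounted at the origin on the work surface. World frame = base frame: x ahead of the robot, y to its left, z up, the work surface at z = 0. Lengths are in mm, angles in rad, forces in N, time in s.
With the tool pointing down it reaches from about 400 to 925 mm from the base axis. Payload 12.5 kg.
Tool frame: the origin (TCP) lies midway between the tips of the shut fingers; the grasp point (between the pads) lies 19 mm behind it; z points along the fingers, y is the direction in which the jaws open and shut (so a half turn about z gives the same grasp; the last joint's range is limited). The gripper opens to 95 mm and grips with 3 to 60 N. Pads are 20 mm wide; open, the fingers measure 119 mm over their backs; the gripper's body (75 mm by 180 mm) begins 59 mm behind the grasp point.
Start: joints at [1.013, 0.491, 1.559, -0, 1.092, -0.106], TCP at [272.853, 562.315, 214.661] pointing down, gripper open.
Joint ranges: [-3.1, 3.1], [-0.84, 2.19], [0.05, 2.79], [-1.13, 4.28], [0.06, 2.93], [-2.69, 2.69]. Speed limits (rad/s): [2.22, 2.22, 2.79, 3.14, 3.14, 3.14].

## Interface

Orientations are given as [roll, pitch, yaw] about the fixed x, y, z axes, in that order (R = Rz(yaw) Ry(pitch) Rx(roll)).
In Python, from cell import env gives the robot as it stands.
- The arm moves only by the tool servo_tool, never from a script. Its argument "plan" is a list of rows, each a list of 7 numbers: the shift along the tool's x, y, z in m, then the turn, a rotation vector about the tool's x, y, z in degrees, then the opening in per cent of the stroke, from 0 (shut) to 100 (fully open). In form: [[dx, dy, dz, wx, wy, wz, jaw], ...]. A call has 1 to 8 rows; each row shifts and turns the pose as measured when the row begins, along the tool's axes as they then stand; what a row does not reach is not made up. A row lasts 1/12 s, in which the tool goes at most 41.7 mm and 7.16 degrees, less where a joint would pass 70% of its speed; a pose out of reach is approached as far as the arm can. A call is refused whole if a number of a shift passes 0.0417 or a number of a turn 7.16, either way. A call with a gripper value outside its range is refused whole. The fingers move at their own pace and stop on an object; the grip force is fixed at half the most. Time passes only in rows, so rows that do not move let the fingers close. It gives the time, the measured TCP pose, the force and the opening at its end, in the units of the state.
- env.state(): the state, without advancing time (a new reading comes with each control period).
- env.read_camera(name): name is "scene" or "side" or "wrist"; returns a dict with "img" (384x512x3 uint8, blue, green, red), "intrinsics" (3x3 intrinsics, pixels), "R" (3x3) and "t" (3): a world point X has camera coordinates R X + t. Camera axes: x right, y down, z forward; pixel columns grow to the right and rows downward; lengths in mm; the calibration is good to about 2 mm. A picture is of the moment at which its call begins. There is no depth.
- env.job_done(): hands the job in, once; it reports no verdict.
The state is a dict: "t": time; "joints": joint angles; "qvel": joint speeds; "tau": joint torques, N m; "eef_pos": TCP position; "tcp_rot": TCP orientation; "ft_force": force on the tool from outside, world axes, zero at the start; "moment": the same for the moment, N m; "opening": opening from 0.0 (shut) to 1.0 (fully open).
Only numpy, scipy, OpenCV 4.12 (cv2) and the standard library are available. Lean on these libraries where they do the work, as an engineer would, in place of code of your own. Each camera call takes 0.05 s, during which the arm holds its last target. There are 200 camera calls.

## Working session

There is one attempt and no reset: what is moved stays moved. The work goes in short steps, Python scripts to look and compute and a tool call to move; the robot and the scene stay as the last step left them, time stands still between calls to the robot, and variables do not carry over. Pictures are saved under pics/ and viewed, about 8 in all and at most 12, crops included, and the job is handed in when it is done.

Besides the shell and the picture viewer there is one more tool, called after ">>>" by a JSON object that holds its "op" and its "data". servo_tool: Moves the arm, as the interface text tells. Its arguments: {"type":"object","properties":{"plan":{"type":"array","items":{"type":"array","items":{"type":"number"}}}},"required":["plan"]}

```bash
mkdir -p pics; ls; python3 - <<'E'
from cell import env
import cv2,pickle
d={}
for n in ("scene","side","wrist"):
    c=env.read_camera(n); d[n]=c; cv2.imwrite(f"pics/{n}0.png",c["img"])
pickle.dump(d,open("c0.pkl","wb"))
a=cv2.hconcat([d["scene"]["img"],d["side"]["img"]])
s=env.state();print(s)
for n in d: print(n,d[n]["intrinsics"].tolist(),d[n]["R"].round(3).tolist(),d[n]["t"].round(1).tolist())
E
```

```text
pics
{'t': 0.15, 'joints': array([ 1.01340163e+00,  4.91406203e-01,  1.55931807e+00, -6.61430713e-06,
        1.09169291e+00, -1.05578444e-01]), 'qvel': array([ 2.76184390e-03, -2.23908991e-03, -3.01342803e-03,  1.05904360e-03,
       -4.49062078e-05,  7.20216892e-04]), 'tau': array([ 2.27179524e-03, -6.12893414e+01, -2.58279097e+01,  6.93357107e-02,
        4.73620172e-02, -1.42390895e-04]), 'eef_pos': array([272.74848048, 562.14655084, 214.2022705 ]), 'tcp_rot': array([-3.14077210e+00, -8.10566920e-05,  2.68977942e+00]), 'ft_force': array([ 0.58272444, -0.1861968 , -0.14557573]), 'moment': array([-0.03846819,  0.01623034, -0.04752187]), 'opening': 0.9983919091985425}
scene [[481.4514862803827, 0.0, 247.9103477585015], [0.0, 481.4514862803827, 194.9333723315594], [0.0, 0.0, 1.0]] [[0.278, 0.961, 0.001], [0.743, -0.214, -0.634], [-0.609, 0.177, -0.773]] [-152.7, -364.4, 1868.6]
side [[471.75664653475144, 0.0, 252.9422405680037], [0.0, 471.75664653475144, 185.45031164753144], [0.0, 0.0, 1.0]] [[0.748, -0.663, 0.02], [-0.318, -0.385, -0.867], [0.582, 0.642, -0.499]] [-414.6, 211.8, 924.0]
wrist [[272.0920548019844, 0.0, 252.86309642964744], [0.0, 272.0920548019844, 192.10991987973156], [0.0, 0.0, 1.0]] [[0.436, 0.9, -0.0], [0.867, -0.42, 0.267], [0.24, -0.117, -0.964]] [-624.1, -31.6, 391.5]
```

View pics/scene0.png

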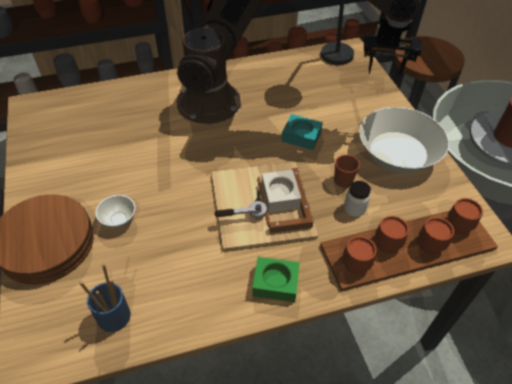

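View pics/side0.png

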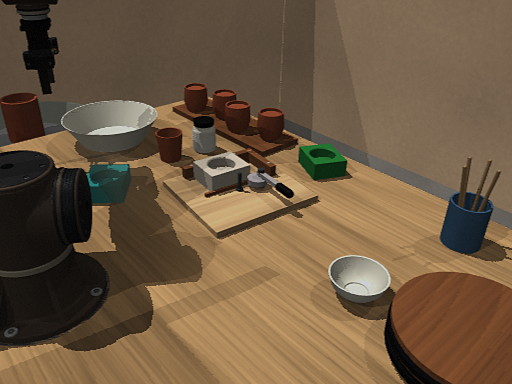

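```bash
python3 - <<'E'
import cv2,pickle
d=pickle.load(open("c0.pkl","rb"))
a=d["scene"]["img"][155:255,200:325]; b=d["side"]["img"][135:235,158:323]
a=cv2.resize(a,None,fx=4.8,fy=4.8,interpolation=cv2.INTER_CUBIC); cv2.imwrite("pics/a1.png",a)
b=cv2.resize(b,None,fx=4.8,fy=4.8,interpolation=cv2.INTER_CUBIC); cv2.imwrite("pics/b1.png",b)
E
```

```text
(no output)
```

View pics/a1.png

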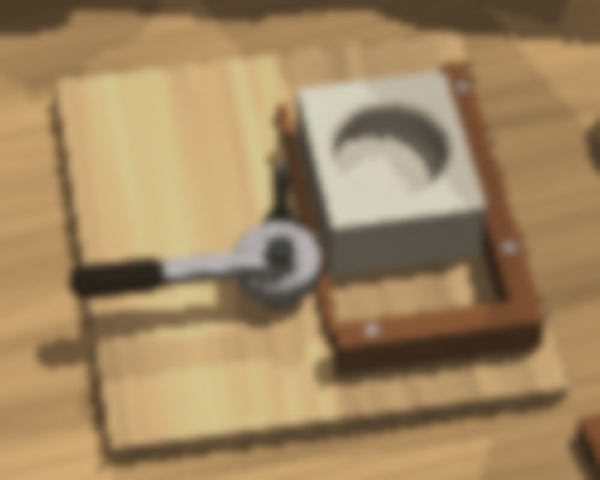

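View pics/b1.png

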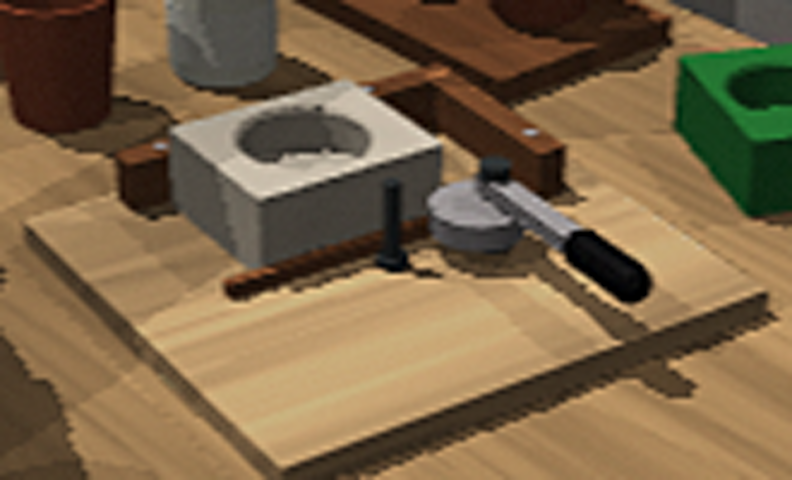

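```bash
cat > fit.py <<'E'
import numpy as np,pickle
from scipy.optimize import least_squares
d=pickle.load(open("c0.pkl","rb"))
def proj(n,P):
    c=d[n];q=c["R"]@np.array(P)+c["t"];q=c["intrinsics"]@q;return q[:2]/q[2]
off={"scene":(200,155),"side":(158,135)}
O=[("scene","h",(-200,-210,18),(58,80)),("scene","h",(110,-210,18),(105,447)),("scene","h",(110,80,18),(565,392)),
("side","h",(-200,-210,18),(282,468)),("side","h",(110,-210,18),(768,293)),("side","h",(-200,80,18),(28,230)),
("scene","h",(60,50,50),(500,302)),("side","h",(-51,-88,70),(392,182)),
("scene","m",(-60,-50,68),(298,90)),("scene","m",(-60,50,68),(442,72)),("scene","m",(60,50,68),(483,208)),("scene","m",(60,-50,68),(332,228)),
("side","m",(-60,50,68),(170,130)),("side","m",(-60,-50,68),(262,200)),("side","m",(60,-50,68),(442,148)),("side","m",(60,50,68),(350,84)),
("scene","l",(130,0,55),(80,282)),("side","l",(128,0,55),(632,280))]
def R(a): return np.array([[np.cos(a),-np.sin(a)],[np.sin(a),np.cos(a)]])
def res(p):
    r=[]
    for n,k,P,u in O:
        P=np.array(P,float)
        if k=="m": P[:2]+=p[3:5]
        if k=="l":
            a=-np.pi/2-p[5]; P[:2]=np.array([10,-88])+R(a)@P[:2]
        P[:2]=p[:2]+R(p[2])@P[:2]
        uv=(np.array(u)+.5)/4.8-.5+off[n]
        r+=list(proj(n,P)-uv)
    return np.array(r)
s=least_squares(res,[600,100,0,-70,0,.1],loss="soft_l1")
print(s.x.round(3)); print(res(s.x).reshape(-1,2).round(1).tolist())
p=s.x
for nm,P in dict(pivot=(10,-88),mouldback=(p[3]-60,p[4]),pin=(-51,-88)).items(): print(nm,(p[:2]+R(p[2])@P).round(1))
E
python3 fit.py
```

```text
[ 5.99248e+02  1.05608e+02 -1.33000e-01 -6.18470e+01 -4.13300e+00
  1.70000e-02]
[[-0.1, -0.9], [0.7, -0.3], [0.7, -0.8], [-0.2, -0.1], [1.2, -0.6], [-0.6, -2.9], [1.8, -0.4], [2.8, 1.6], [-0.1, -0.9], [0.5, -0.5], [0.1, -0.2], [-0.6, -0.6], [0.4, -0.4], [-0.5, 0.2], [1.0, -0.4], [0.6, -0.9], [-1.1, -0.5], [1.0, 1.6]]
pivot [597.5  17.1]
mouldback [477.9 117.7]
pin [537.   25.1]
```

```bash
cat > go.py <<'E'
# usage: go.py hx hy z hyaw_deg  -> shift (mm) in tool axes and turn about tool z, target in holder frame
import sys,numpy as np
from cell import env
from scipy.spatial.transform import Rotation as Ro
H=np.array([599.25,105.6]);A=-.133
s=env.state();R=Ro.from_euler("xyz",s["tcp_rot"]).as_matrix()
c,n=np.cos(A),np.sin(A);M=np.array([[c,-n],[n,c]])
p=s["eef_pos"];print("t",round(s["t"],2),"holder",(M.T@(p[:2]-H)).round(1),"z",p[2].round(1),"F holder",(M.T@s["ft_force"][:2]).round(1),s["ft_force"][2].round(1),"open",round(s["opening"],2),"toolx yaw in holder",np.degrees(s["tcp_rot"][2]-A).round(1),"tilt",np.degrees(s["tcp_rot"][:2]).round(2),"q6",s["joints"][5].round(2))
if len(sys.argv)>1:
    a=[float(v) for v in sys.argv[1:]]
    w=np.r_[H+M@a[:2],a[2]]
    T=R.T@(w-p);print("shift",T.round(1))
    if len(a)>3:
        yt=np.radians(a[3])+A; Rt=Ro.from_euler("xyz",[np.pi,0,yt]).as_matrix()
        print("turn",Ro.from_matrix(R.T@Rt).as_rotvec(degrees=True).round(1),"shift after turn",(Rt.T@(w-p)).round(1))
E
python3 go.py -152 -2 214 180
```

```text
t 0.15 holder [-384.2  409.2] z 214.2 F holder [ 0.6 -0.1] -0.1 open 1.0 toolx yaw in holder 161.7 tilt [-179.95   -0.  ] q6 -0.11
shift [-349.4 -317.7    0.4]
turn [ -0.   -0.  -18.3] shift after turn [-2.322e+02 -4.112e+02  2.000e-01]
```

>>> {"op": "servo_tool", "data": {"plan": [[0, 0, 0, 0, 0, -6.1, 40], [0, 0, 0, 0, 0, -6.1, 40], [0, 0, 0, 0, 0, -6.1, 40], [-0.0194, -0.0343, 0, 0, 0, 0, 40], [-0.0194, -0.0343, 0, 0, 0, 0, 40], [-0.0194, -0.0343, 0, 0, 0, 0, 40], [-0.0194, -0.0343, 0, 0, 0, 0, 40], [-0.0194, -0.0343, 0, 0, 0, 0, 40]]}}

```text
t: 0.82
eef_pos: [347.7, 379.0, 211.1]
tcp_rot: [-3.139, -0.003, 3.035]
ft_force: [0.9, 0.5, 0.1]
opening: 0.497
```

>>> {"op": "servo_tool", "data": {"plan": [[-0.0194, -0.0343, 0, 0, 0, 0, 40], [-0.0194, -0.0343, 0, 0, 0, 0, 40], [-0.0194, -0.0343, 0, 0, 0, 0, 40], [-0.0194, -0.0343, 0, 0, 0, 0, 40], [-0.0194, -0.0343, 0, 0, 0, 0, 40], [-0.0194, -0.0343, 0, 0, 0, 0, 40]]}}

```text
t: 1.32
eef_pos: [443.0, 150.9, 211.3]
tcp_rot: [-3.139, -0.003, 3.037]
ft_force: [0.0, 1.7, 0.6]
opening: 0.401
```

```bash
python3 go.py -152 -2 70 180
```

```text
t 1.32 holder [-160.9   24.2] z 211.3 F holder [-0.2  1.7] 0.6 open 0.4 toolx yaw in holder 181.6 tilt [-1.7984e+02 -1.5000e-01] q6 -1.28
shift [ -8.5 -26.1 141.4]
turn [-0.2 -0.1  1.6] shift after turn [ -8.9 -26.2 141.3]
```

>>> {"op": "servo_tool", "data": {"plan": [[-0.005, -0.013, 0, 0, 0, 1.6, 40], [-0.004, -0.011, 0.02, 0, 0, 0, 40], [0, -0.002, 0.035, 0, 0, 0, 40], [0, 0, 0.035, 0, 0, 0, 40], [0, 0, 0.03, 0, 0, 0, 40], [0, 0, 0.02, 0, 0, 0, 40], [0, 0, 0.0, 0, 0, 0, 40], [0, 0, 0.0, 0, 0, 0, 40]]}}

```text
t: 1.98
eef_pos: [453.5, 113.9, 67.8]
tcp_rot: [-3.139, 0.004, 2.996]
ft_force: [0.4, 0.3, -0.0]
opening: 0.398
```

```bash
python3 go.py -148 -3 32 180; python3 - <<'E'
from cell import env
import cv2
s=env.read_camera("side")["img"][110:235,140:323]; w=env.read_camera("wrist")["img"]
s=cv2.resize(s,None,fx=2.2,fy=2.2); w=cv2.resize(w,None,fx=275/384,fy=275/384)
cv2.imwrite("pics/s2.png",cv2.hconcat([s,w[:s.shape[0]]]))
E
```

```text
t 1.98 holder [-145.5  -11.1] z 67.8 F holder [0.4 0.3] -0.0 open 0.4 toolx yaw in holder 179.3 tilt [-179.88    0.21] q6 -1.31
shift [ 2.7  8.1 35.8]
turn [-0.1  0.2 -0.7] shift after turn [ 2.5  8.1 35.8]
```

View pics/s2.png

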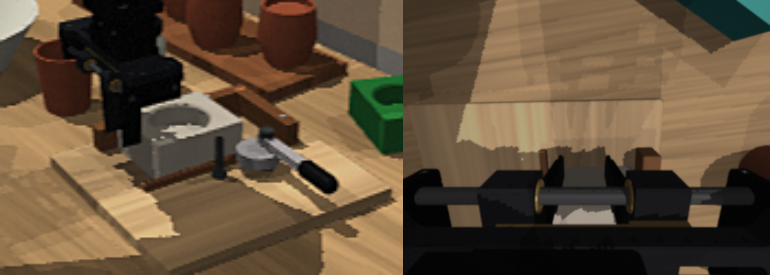

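>>> {"op": "servo_tool", "data": {"plan": [[0.003, 0.008, 0, 0, 0, -0.7, 40], [0, 0.001, 0.01, 0, 0, 0, 40], [0, 0, 0.014, 0, 0, 0, 40], [0, 0, 0.01, 0, 0, 0, 40], [0, 0, 0.0, 0, 0, 0, 40]]}}

```text
t: 2.5
eef_pos: [455.5, 126.0, 38.2]
tcp_rot: [3.14, 0.018, 3.012]
ft_force: [0.1, -0.1, 0.9]
opening: 0.403
```

```bash
python3 go.py -135 -3 32 180
```

```text
t 2.5 holder [-145.2    1.2] z 38.2 F holder [ 0.1 -0.1] 0.9 open 0.4 toolx yaw in holder 180.2 tilt [179.91   1.01] q6 -1.3
shift [-10.1  -4.2   6.4]
turn [0.1 1.  0.2] shift after turn [-10.2  -4.2   6.2]
```

>>> {"op": "servo_tool", "data": {"plan": [[-0.004, -0.004, 0.005, 0, 1, 0, 40], [-0.003, 0, 0, 0, 0, 0, 40], [-0.002, 0, 0, 0, 0, 0, 40], [-0.002, 0, 0, 0, 0, 0, 40], [-0.002, 0, 0, 0, 0, 0, 40], [-0.002, 0, 0, 0, 0, 0, 40]]}}

```text
t: 3.0
eef_pos: [471.2, 120.3, 34.5]
tcp_rot: [3.14, -0.001, 3.014]
ft_force: [-1.9, -0.0, -0.6]
opening: 0.402
```

```bash
python3 go.py -130 -3 32 180
```

```text
t 3.0 holder [-128.8   -2.4] z 34.5 F holder [-1.9 -0.3] -0.6 open 0.4 toolx yaw in holder 180.3 tilt [ 1.7989e+02 -6.0000e-02] q6 -1.33
shift [ 1.2 -0.6  2.5]
turn [ 0.1 -0.1  0.3] shift after turn [ 1.2 -0.6  2.5]
```

>>> {"op": "servo_tool", "data": {"plan": [[-0.002, 0, 0, 0, 0, 0, 40], [-0.002, 0, 0, 0, 0, 0, 40], [-0.002, 0, 0, 0, 0, 0, 40], [-0.002, 0, 0, 0, 0, 0, 40]]}}

```text
t: 3.33
eef_pos: [479.4, 119.1, 34.7]
tcp_rot: [3.14, -0.002, 3.013]
ft_force: [-2.2, -0.5, -1.7]
opening: 0.406
```

>>> {"op": "servo_tool", "data": {"plan": [[-0.002, 0, 0, 0, 0, 0, 40], [-0.002, 0, 0, 0, 0, 0, 40], [-0.002, 0, 0, 0, 0, 0, 40], [-0.002, 0, 0, 0, 0, 0, 40]]}}

```text
t: 3.67
eef_pos: [487.9, 117.9, 34.7]
tcp_rot: [3.14, -0.003, 3.014]
ft_force: [-2.8, 1.2, -1.5]
opening: 0.4
```

```bash
python3 go.py -70 -3 32 180
```

```text
t 3.67 holder [-112.    -2.5] z 34.7 F holder [-2.9  0.8] -1.5 open 0.4 toolx yaw in holder 180.3 tilt [ 1.7991e+02 -1.5000e-01] q6 -1.34
shift [-42.   -0.7   2.5]
turn [ 0.1 -0.2  0.3] shift after turn [-42.   -0.5   2.7]
```

>>> {"op": "servo_tool", "data": {"plan": [[-0.003, 0, 0, 0, 0, 0, 40], [-0.003, 0, 0, 0, 0, 0, 40], [-0.003, 0, 0, 0, 0, 0, 40], [-0.003, 0, 0, 0, 0, 0, 40], [-0.003, 0, 0, 0, 0, 0, 40], [-0.003, 0, 0, 0, 0, 0, 40], [-0.003, 0, 0, 0, 0, 0, 40], [-0.002, 0, 0, 0, 0, 0, 40]]}}

```text
t: 4.33
eef_pos: [513.1, 114.7, 34.7]
tcp_rot: [3.14, -0.003, 3.013]
ft_force: [-3.2, 0.5, 1.7]
opening: 0.401
```

```bash
python3 go.py -70 -3 32 180
```

```text
t 4.33 holder [-86.6  -2.4] z 34.7 F holder [-3.2  0. ] 1.7 open 0.4 toolx yaw in holder 180.3 tilt [ 1.7991e+02 -1.7000e-01] q6 -1.35
shift [-16.6  -0.7   2.6]
turn [ 0.1 -0.2  0.3] shift after turn [-16.6  -0.6   2.7]
```

Now small steps to feel for the fence.

>>> {"op": "servo_tool", "data": {"plan": [[-0.0015, 0, 0, 0, 0, 0, 40], [-0.0015, 0, 0, 0, 0, 0, 40], [-0.001, 0, 0, 0, 0, 0, 40], [-0.001, 0, 0, 0, 0, 0, 40], [-0.001, 0, 0, 0, 0, 0, 40], [-0.001, 0, 0, 0, 0, 0, 40]]}}

```text
t: 4.83
eef_pos: [520.7, 113.7, 34.7]
tcp_rot: [3.14, -0.003, 3.013]
ft_force: [-1.7, 1.1, 1.0]
opening: 0.398
```

>>> {"op": "servo_tool", "data": {"plan": [[-0.001, 0, 0, 0, 0, 0, 40], [-0.001, 0, 0, 0, 0, 0, 40], [-0.001, 0, 0, 0, 0, 0, 40]]}}

```text
t: 5.08
eef_pos: [523.8, 113.3, 34.7]
tcp_rot: [3.14, -0.004, 3.013]
ft_force: [-2.3, 1.3, 0.0]
opening: 0.4
```

>>> {"op": "servo_tool", "data": {"plan": [[-0.001, 0, 0, 0, 0, 0, 40], [-0.001, 0, 0, 0, 0, 0, 40], [-0.001, 0, 0, 0, 0, 0, 40]]}}

```text
t: 5.33
eef_pos: [525.2, 113.0, 34.7]
tcp_rot: [3.141, -0.008, 3.014]
ft_force: [-10.1, 3.3, 6.7]
opening: 0.4
```

```bash
python3 go.py -70 -3 32 180
```

```text
t 5.33 holder [-74.4  -2.4] z 34.7 F holder [-10.5   2. ] 6.7 open 0.4 toolx yaw in holder 180.3 tilt [179.95  -0.44] q6 -1.36
shift [-4.4 -0.6  2.6]
turn [ 0.  -0.4  0.3] shift after turn [-4.4 -0.6  2.7]
```

>>> {"op": "servo_tool", "data": {"plan": [[-0.0007, 0, 0, 0, 0, 0, 40], [-0.0007, 0, 0, 0, 0, 0, 40]]}}

```text
t: 5.5
eef_pos: [525.1, 113.1, 34.7]
tcp_rot: [3.141, -0.011, 3.014]
ft_force: [-5.9, 1.8, 3.6]
opening: 0.398
```

>>> {"op": "servo_tool", "data": {"plan": [[-0.001, 0, 0, 0, 0, 0, 40]]}}

```text
t: 5.58
eef_pos: [525.0, 113.1, 34.7]
tcp_rot: [3.142, -0.014, 3.014]
ft_force: [-9.6, 2.6, 6.1]
opening: 0.402
```

```bash
python3 go.py -70 -3 32 180
```

```text
t 5.58 holder [-74.6  -2.5] z 34.7 F holder [-9.9  1.3] 6.1 open 0.4 toolx yaw in holder 180.3 tilt [180.    -0.77] q6 -1.36
shift [-4.6 -0.6  2.7]
turn [ 0.  -0.8  0.3] shift after turn [-4.6 -0.5  2.7]
```

>>> {"op": "servo_tool", "data": {"plan": [[0.01, 0, 0, 0, -0.8, 0, 40], [0.015, 0, 0, 0, 0, 0, 40], [0.005, 0, -0.01, 0, 0, 0, 0], [0, 0, -0.03, 0, 0, 0, 0], [0, 0, -0.03, 0, 0, 0, 0], [0, 0, -0.03, 0, 0, 0, 0], [0, 0, -0.01, 0, 0, 0, 0], [0, 0, 0, 0, 0, 0, 0]]}}

```text
t: 6.25
eef_pos: [498.5, 116.8, 153.4]
tcp_rot: [3.14, 0.009, 3.014]
ft_force: [0.4, -0.3, -0.3]
opening: 0.039
```

```bash
python3 go.py 50 -193 130 180
```

```text
t 6.25 holder [-101.4   -2.2] z 153.4 F holder [ 0.4 -0.3] -0.3 open 0.04 toolx yaw in holder 180.3 tilt [179.91   0.54] q6 -1.34
shift [-150.2 -191.6   24.5]
turn [0.1 0.5 0.3] shift after turn [-151.4 -190.8   23.4]
```

>>> {"op": "servo_tool", "data": {"plan": [[-0.025, -0.032, 0, 0, 0.5, 0.3, 0], [-0.025, -0.032, 0, 0, 0, 0, 0], [-0.025, -0.032, 0, 0, 0, 0, 0], [-0.025, -0.032, 0, 0, 0, 0, 0], [-0.025, -0.032, 0, 0, 0, 0, 0], [-0.02, -0.024, 0, 0, 0, 0, 0], [0, 0, 0, 0, 0, 0, 0], [0, 0, 0, 0, 0, 0, 0]]}}

```text
t: 6.92
eef_pos: [625.8, -93.7, 154.7]
tcp_rot: [3.14, 0.009, 3.013]
ft_force: [0.1, 0.8, -0.6]
opening: 0.007
```

```bash
python3 go.py 50 -193 80 180; python3 - <<'E'
from cell import env
import cv2,pickle
d={n:env.read_camera(n) for n in("scene","side","wrist")}
pickle.dump(d,open("c1.pkl","wb"))
a=cv2.resize(d["scene"]["img"][155:255,200:325],(500,400),interpolation=cv2.INTER_CUBIC)
b=cv2.resize(d["wrist"]["img"],(300,225))
b=cv2.copyMakeBorder(b,0,175,0,0,cv2.BORDER_CONSTANT)
cv2.imwrite("pics/s3.png",cv2.hconcat([a,b]))
E
```

```text
t 6.92 holder [  52.7 -194. ] z 154.7 F holder [0.  0.8] -0.6 open 0.01 toolx yaw in holder 180.2 tilt [179.89   0.53] q6 -1.7
shift [ 3.4  0.8 74.6]
turn [0.1 0.5 0.2] shift after turn [ 2.7  1.  74.7]
```

View pics/s3.png

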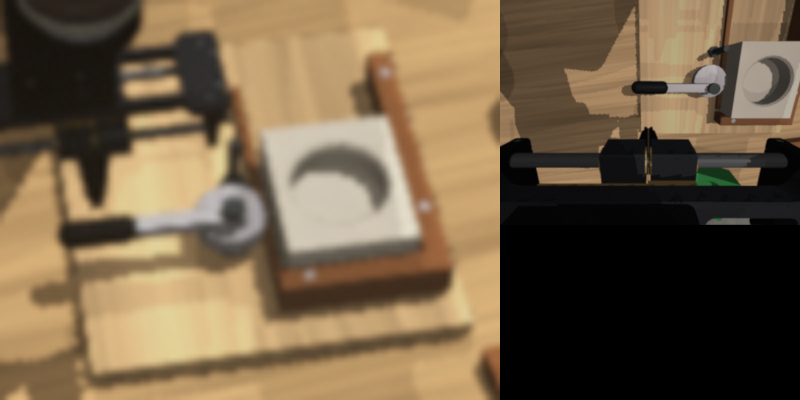

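>>> {"op": "servo_tool", "data": {"plan": [[0, 0, 0.03, 0, 0.5, 0.2, 0], [0, 0, 0.03, 0, 0, 0, 0], [0, 0, 0.025, 0, 0, 0, 0], [0, 0, 0.02, 0, 0, 0, 0], [0, 0, 0.005, 0, 0, 0, 0], [0, 0, 0.0, 0, 0, 0, 0]]}}

```text
t: 7.57
eef_pos: [624.8, -83.9, 44.7]
tcp_rot: [3.14, 0.005, 3.02]
ft_force: [0.1, 0.2, -0.1]
opening: 0.006
```

```bash
python3 go.py 34 -193 36 180
```

```text
t 7.57 holder [  50.5 -184.4] z 44.7 F holder [0.  0.2] -0.1 open 0.01 toolx yaw in holder 180.7 tilt [179.9    0.28] q6 -1.69
shift [16.6 -8.4  8.6]
turn [0.1 0.3 0.7] shift after turn [16.5 -8.6  8.7]
```

>>> {"op": "servo_tool", "data": {"plan": [[0.0, -0.008, 0.008, 0, 0.3, 0.7, 0], [0.004, 0, 0, 0, 0, 0, 0], [0.003, 0, 0, 0, 0, 0, 0], [0.002, 0, 0, 0, 0, 0, 0], [0.002, 0, 0, 0, 0, 0, 0]]}}

```text
t: 7.98
eef_pos: [613.4, -89.8, 40.4]
tcp_rot: [3.14, 0.004, 3.009]
ft_force: [-0.1, -0.4, -0.6]
opening: 0.009
```

>>> {"op": "servo_tool", "data": {"plan": [[0.0015, 0, 0, 0, 0, 0, 0], [0.0015, 0, 0, 0, 0, 0, 0]]}}

```text
t: 8.15
eef_pos: [610.3, -89.6, 41.7]
tcp_rot: [3.141, 0.006, 3.008]
ft_force: [0.4, -0.3, 0.1]
opening: 0.002
```

```bash
python3 go.py 34 -193 36 180
```

```text
t 8.15 holder [  36.9 -192. ] z 41.7 F holder [ 0.5 -0.2] 0.1 open 0.0 toolx yaw in holder 180.0 tilt [179.94   0.34] q6 -1.69
shift [ 2.9 -1.   5.7]
turn [ 0.1  0.3 -0. ] shift after turn [ 2.9 -1.   5.7]
```

>>> {"op": "servo_tool", "data": {"plan": [[0.0, 0, 0.006, 0, 0.3, 0, 0], [0.002, 0, 0.001, 0, 0, 0, 0], [0.002, 0, 0, 0, 0, 0, 0], [0.002, 0, 0, 0, 0, 0, 0]]}}

```text
t: 8.48
eef_pos: [604.3, -88.8, 34.5]
tcp_rot: [3.141, 0.002, 3.008]
ft_force: [3.3, -0.9, 0.9]
opening: 0.004
```

>>> {"op": "servo_tool", "data": {"plan": [[0.002, 0, 0, 0, 0, 0, 0], [0.002, 0, 0, 0, 0, 0, 0], [0.002, 0, 0, 0, 0, 0, 0]]}}

```text
t: 8.73
eef_pos: [599.7, -88.6, 34.8]
tcp_rot: [3.141, 0.006, 3.008]
ft_force: [3.5, -1.2, -2.3]
opening: 0.004
```

```bash
python3 go.py 34 -193 36 180
```

```text
t 8.73 holder [  26.2 -192.4] z 34.8 F holder [ 3.7 -0.7] -2.3 open 0.0 toolx yaw in holder 180.0 tilt [179.99   0.36] q6 -1.69
shift [-7.8 -0.6 -1.2]
turn [ 0.   0.4 -0. ] shift after turn [-7.8 -0.6 -1.2]
```

```bash
cat > lev.py <<'E'
import sys,numpy as np
from cell import env
from scipy.spatial.transform import Rotation as Ro
H=np.array([599.25,105.6]);A=-.133;D=24.
s=env.state();c,n=np.cos(A),np.sin(A);M=np.array([[c,-n],[n,c]])
r=M.T@(s["eef_pos"][:2]-H)-[10,-88]; L=np.hypot(*r)
th=np.arctan2(-r[0],-r[1])+np.arcsin(D/L); rad=np.sqrt(L*L-D*D)
f=M.T@s["ft_force"][:2]
tool=np.pi-(s["tcp_rot"][2]-A); tool=(tool+np.pi)%(2*np.pi)-np.pi
ft=-f@[-np.cos(th),np.sin(th)]; fr=f@[-np.sin(th),-np.cos(th)]
print(f"t {s['t']:.2f} theta {th:.3f} rad {rad:.1f} tool {tool:.3f} (err deg {np.degrees(th-tool):.1f}) z {s['eef_pos'][2]:.1f} push {ft:.1f} Fradial {fr:.1f} Fz {s['ft_force'][2]:.1f} tilt {np.degrees(s['tcp_rot'][:2]).round(1)} q6 {s['joints'][5]:.2f}")
E
python3 lev.py
```

```text
t 8.73 theta 0.075 rad 102.9 tool 0.000 (err deg 4.3) z 34.8 push 3.7 Fradial 0.4 Fz -2.3 tilt [180.    0.4] q6 -1.69
```

>>> {"op": "servo_tool", "data": {"plan": [[0.0026, -0.0006, 0, 0, 0.3, 2.2, 0], [0.0026, -0.0006, 0, 0, 0, 2.2, 0], [0.0026, -0.0006, 0, 0, 0, 2.2, 0], [0.0026, -0.0006, 0, 0, 0, 2.2, 0]]}}

```text
t: 9.07
eef_pos: [589.6, -89.2, 34.8]
tcp_rot: [3.141, 0.004, 2.85]
ft_force: [3.0, -1.8, -1.0]
opening: 0.008
```

```bash
python3 lev.py
```

```text
t 9.07 theta 0.168 rad 103.8 tool 0.159 (err deg 0.5) z 34.8 push 3.4 Fradial 0.8 Fz -1.0 tilt [180.    0.2] q6 -1.54
```

>>> {"op": "servo_tool", "data": {"plan": [[0.0031, -0.0008, 0, 0, 0.1, 1.8, 0], [0.0031, -0.0008, 0, 0, 0, 1.8, 0], [0.0031, -0.0008, 0, 0, 0, 1.8, 0], [0.0031, -0.0008, 0, 0, 0, 1.8, 0], [0.0031, -0.0008, 0, 0, 0, 1.8, 0], [0.0031, -0.0008, 0, 0, 0, 1.8, 0]]}}

```text
t: 9.57
eef_pos: [571.0, -86.8, 34.9]
tcp_rot: [3.139, 0.006, 2.65]
ft_force: [3.7, -0.9, -2.1]
opening: 0.001
```

```bash
python3 lev.py
```

```text
t 9.57 theta 0.343 rad 104.5 tool 0.358 (err deg -0.9) z 34.9 push 3.7 Fradial -0.9 Fz -2.1 tilt [179.8   0.4] q6 -1.35
```

>>> {"op": "servo_tool", "data": {"plan": [[0.0032, -0.0008, 0, 0, 0.3, 1.6, 0], [0.0032, -0.0008, 0, 0, 0, 1.6, 0], [0.0032, -0.0008, 0, 0, 0, 1.7, 0], [0.0032, -0.0008, 0, 0, 0, 1.7, 0], [0.0032, -0.0008, 0, 0, 0, 1.7, 0], [0.0032, -0.0008, 0, 0, 0, 1.7, 0], [0.0032, -0.0008, 0, 0, 0, 1.7, 0], [0.0032, -0.0008, 0, 0, 0, 1.7, 0]]}}

```text
t: 10.23
eef_pos: [546.8, -78.1, 35.1]
tcp_rot: [3.136, 0.006, 2.404]
ft_force: [4.3, -1.2, -2.3]
opening: 0.004
```

```bash
python3 lev.py
```

```text
t 10.23 theta 0.581 rad 105.1 tool 0.604 (err deg -1.3) z 35.1 push 4.0 Fradial -1.9 Fz -2.3 tilt [179.7   0.3] q6 -1.10
```

>>> {"op": "servo_tool", "data": {"plan": [[0.0032, -0.0008, 0, 0.3, 0.3, 1.5, 0], [0.0032, -0.0008, 0, 0, 0, 1.5, 0], [0.0032, -0.0008, 0, 0, 0, 1.6, 0], [0.0032, -0.0008, 0, 0, 0, 1.6, 0], [0.0032, -0.0008, 0, 0, 0, 1.6, 0], [0.0032, -0.0008, 0, 0, 0, 1.6, 0], [0.0032, -0.0008, 0, 0, 0, 1.6, 0], [0.0032, -0.0008, 0, 0, 0, 1.6, 0]]}}

```text
t: 10.9
eef_pos: [526.1, -64.6, 35.5]
tcp_rot: [3.136, 0.007, 2.173]
ft_force: [3.0, -3.1, -3.8]
opening: 0.009
```

```bash
python3 lev.py
```

```text
t 10.90 theta 0.808 rad 105.8 tool 0.836 (err deg -1.6) z 35.5 push 4.3 Fradial -0.6 Fz -3.8 tilt [179.7   0.4] q6 -0.85
```

>>> {"op": "servo_tool", "data": {"plan": [[0.0032, -0.0006, 0, 0.3, 0.3, 1.5, 0], [0.0032, -0.0006, 0, 0, 0, 1.5, 0], [0.0032, -0.0006, 0, 0, 0, 1.5, 0], [0.0032, -0.0006, 0, 0, 0, 1.6, 0], [0.0032, -0.0006, 0, 0, 0, 1.6, 0], [0.0032, -0.0006, 0, 0, 0, 1.6, 0], [0.0032, -0.0006, 0, 0, 0, 1.6, 0], [0.0032, -0.0006, 0, 0, 0, 1.6, 0]]}}

```text
t: 11.57
eef_pos: [509.1, -46.6, 35.6]
tcp_rot: [3.14, 0.006, 1.944]
ft_force: [1.6, -3.9, -3.0]
opening: 0.0
```

```bash
python3 lev.py
```

```text
t 11.57 theta 1.036 rad 106.3 tool 1.064 (err deg -1.6) z 35.6 push 4.2 Fradial 0.1 Fz -3.0 tilt [179.9   0.4] q6 -0.59
```

>>> {"op": "servo_tool", "data": {"plan": [[0.0032, -0.0006, 0, 0.1, 0.3, 1.4, 0], [0.0032, -0.0006, 0, 0, 0, 1.5, 0], [0.0032, -0.0006, 0, 0, 0, 1.5, 0], [0.0032, -0.0006, 0, 0, 0, 1.6, 0], [0.0032, -0.0006, 0, 0, 0, 1.6, 0], [0.0032, -0.0006, 0, 0, 0, 1.6, 0], [0.0032, -0.0006, 0, 0, 0, 1.6, 0], [0.0032, -0.0006, 0, 0, 0, 1.6, 0]]}}

```text
t: 12.23
eef_pos: [496.1, -24.0, 35.5]
tcp_rot: [-3.141, 0.001, 1.715]
ft_force: [1.2, -4.1, -2.4]
opening: 0.003
```

```bash
python3 lev.py
```

```text
t 12.23 theta 1.275 rad 106.7 tool 1.294 (err deg -1.1) z 35.5 push 4.2 Fradial -0.5 Fz -2.4 tilt [-180.    0.] q6 -0.32
```

>>> {"op": "servo_tool", "data": {"plan": [[0.002, -0.0005, 0, 0, 0, 1.0, 0], [0.002, -0.0005, 0, 0, 0, 1.0, 0], [0.002, -0.0005, 0, 0, 0, 1.0, 0], [0.002, -0.0005, 0, 0, 0, 1.0, 0], [0.002, -0.0005, 0, 0, 0, 1.0, 0]]}}

```text
t: 12.65
eef_pos: [492.4, -14.0, 35.6]
tcp_rot: [-3.141, 0.001, 1.62]
ft_force: [3.4, -5.0, -2.6]
opening: 0.002
```

>>> {"op": "servo_tool", "data": {"plan": [[0.0013, -0.0003, 0, 0, 0, 0.7, 0], [0.0013, -0.0003, 0, 0, 0, 0.7, 0], [0.0013, -0.0003, 0, 0, 0, 0.7, 0]]}}

```text
t: 12.9
eef_pos: [491.1, -10.0, 35.5]
tcp_rot: [-3.141, 0.001, 1.579]
ft_force: [2.8, -6.5, -2.4]
opening: 0.004
```

```bash
python3 lev.py
```

```text
t 12.90 theta 1.409 rad 107.1 tool 1.429 (err deg -1.1) z 35.5 push 6.5 Fradial -2.6 Fz -2.4 tilt [-1.8e+02  1.0e-01] q6 -0.16
```

Now feel for the pin in small calls.

>>> {"op": "servo_tool", "data": {"plan": [[0.0013, -0.0002, 0, 0, 0, 0.6, 0], [0.0013, -0.0002, 0, 0, 0, 0.6, 0], [0.0013, -0.0002, 0, 0, 0, 0.6, 0]]}}

```text
t: 13.15
eef_pos: [490.2, -6.3, 35.5]
tcp_rot: [-3.14, 0.002, 1.544]
ft_force: [1.3, -6.3, -2.4]
opening: 0.007
```

>>> {"op": "servo_tool", "data": {"plan": [[0.0013, -0.0002, 0, 0, 0, 0.6, 0], [0.0013, -0.0002, 0, 0, 0, 0.6, 0], [0.0013, -0.0002, 0, 0, 0, 0.6, 0]]}}

```text
t: 13.4
eef_pos: [489.4, -2.7, 35.5]
tcp_rot: [-3.14, 0.003, 1.509]
ft_force: [1.0, -7.7, -2.8]
opening: 0.004
```

```bash
python3 lev.py
```

```text
t 13.40 theta 1.477 rad 107.2 tool 1.499 (err deg -1.3) z 35.5 push 7.6 Fradial -1.3 Fz -2.8 tilt [-179.9    0.2] q6 -0.07
```

>>> {"op": "servo_tool", "data": {"plan": [[0.0013, -0.0002, 0, 0, 0, 0.5, 0], [0.0013, -0.0002, 0, 0, 0, 0.5, 0], [0.0013, -0.0002, 0, 0, 0, 0.5, 0]]}}

```text
t: 13.65
eef_pos: [488.8, 0.6, 35.5]
tcp_rot: [-3.14, 0.004, 1.48]
ft_force: [2.2, -8.8, -2.1]
opening: 0.006
```

>>> {"op": "servo_tool", "data": {"plan": [[0.0013, -0.0002, 0, 0, 0, 0.6, 0], [0.0013, -0.0002, 0, 0, 0, 0.6, 0], [0.0013, -0.0002, 0, 0, 0, 0.6, 0]]}}

```text
t: 13.9
eef_pos: [488.2, 3.9, 35.5]
tcp_rot: [-3.139, 0.005, 1.445]
ft_force: [1.7, -7.3, -2.8]
opening: 0.008
```

```bash
python3 lev.py
```

```text
t 13.90 theta 1.537 rad 107.4 tool 1.563 (err deg -1.5) z 35.5 push 7.1 Fradial -2.5 Fz -2.8 tilt [-179.9    0.3] q6 0.01
```

>>> {"op": "servo_tool", "data": {"plan": [[0.0013, -0.0001, 0, 0, 0, 0.5, 0], [0.0013, -0.0001, 0, 0, 0, 0.5, 0], [0.0013, -0.0001, 0, 0, 0, 0.5, 0]]}}

```text
t: 14.15
eef_pos: [487.8, 7.1, 35.5]
tcp_rot: [-3.138, 0.007, 1.416]
ft_force: [1.3, -8.8, -1.7]
opening: 0.002
```

>>> {"op": "servo_tool", "data": {"plan": [[0.0013, -0.0001, 0, 0, 0, 0.6, 0], [0.0013, -0.0001, 0, 0, 0, 0.6, 0]]}}

```text
t: 14.32
eef_pos: [487.6, 8.7, 35.5]
tcp_rot: [-3.137, 0.008, 1.393]
ft_force: [1.1, -19.0, -0.8]
opening: 0.004
```

```bash
python3 lev.py
```

```text
t 14.32 theta 1.581 rad 107.6 tool 1.615 (err deg -2.0) z 35.5 push 18.7 Fradial -3.8 Fz -0.8 tilt [-179.8    0.5] q6 0.08
```

>>> {"op": "servo_tool", "data": {"plan": [[0.0012, 0, 0, 0, 0, 0, 0]]}}

```text
t: 14.4
eef_pos: [487.5, 8.9, 35.5]
tcp_rot: [-3.137, 0.01, 1.393]
ft_force: [0.7, -21.7, -0.9]
opening: 0.007
```

>>> {"op": "servo_tool", "data": {"plan": [[0.0013, 0, 0, 0, 0, 0, 0]]}}

```text
t: 14.48
eef_pos: [487.5, 8.9, 35.6]
tcp_rot: [-3.137, 0.011, 1.393]
ft_force: [-0.8, -21.6, -0.8]
opening: 0.003
```

```bash
python3 lev.py
```

```text
t 14.48 theta 1.584 rad 107.6 tool 1.616 (err deg -1.8) z 35.6 push 21.4 Fradial -2.3 Fz -0.8 tilt [-179.7    0.6] q6 0.09
```

Firmly stopped (no motion at 21 N). Back off along −x tool and rise, then look.

>>> {"op": "servo_tool", "data": {"plan": [[-0.003, 0, 0, 0, 0, 0, 0], [-0.01, 0, 0, 0, 0, 0, 0], [-0.015, 0, 0, 0, 0, 0, 0], [-0.01, 0, -0.01, 0, 0, 0, 0], [0, 0, -0.035, 0, 0, 0, 0], [0, 0, -0.035, 0, 0, 0, 0], [-0.03, 0, -0.035, 0, 0, 0, 0], [-0.03, 0, -0.02, 0, 0, 0, 0]]}}

```text
t: 15.15
eef_pos: [465.8, -83.1, 170.5]
tcp_rot: [-3.119, 0.009, 1.393]
ft_force: [0.8, -0.8, 0.4]
opening: 0.008
```

>>> {"op": "servo_tool", "data": {"plan": [[-0.03, 0, -0.02, 0, 0, 0, 0], [-0.03, 0, -0.02, 0, 0, 0, 0], [-0.03, 0, 0, 0, 0, 0, 0], [0, 0, 0, 0, 0, 0, 0], [0, 0, 0, 0, 0, 0, 0]]}}

```text
t: 15.57
eef_pos: [447.1, -179.4, 223.1]
tcp_rot: [-3.128, 0.01, 1.388]
ft_force: [-0.1, 0.9, 0.6]
opening: 0.002
```

```bash
python3 go.py; python3 - <<'E'
from cell import env
import cv2,pickle
d={n:env.read_camera(n) for n in("scene","side")}
pickle.dump(d,open("c2.pkl","wb"))
a=cv2.resize(d["scene"]["img"][150:255,200:325],(400,336),interpolation=cv2.INTER_CUBIC)
b=cv2.resize(d["side"]["img"][125:235,170:301],(400,336),interpolation=cv2.INTER_CUBIC)
cv2.imwrite("pics/s4.png",cv2.hconcat([a,b]))
E
```

```text
t 15.57 holder [-113.  -302.7] z 223.1 F holder [-0.2  0.9] 0.6 open 0.0 toolx yaw in holder 87.1 tilt [-179.24    0.58] q6 -0.32
```

View pics/s4.png

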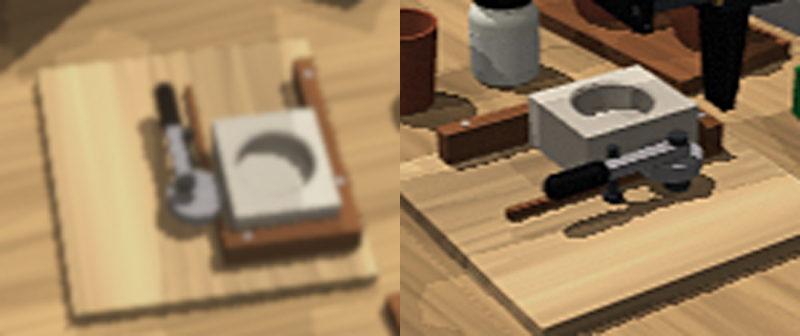

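```bash
cat > chk.py <<'E'
import fit,numpy as np
p=fit.s.x
for P in [(-60,-50),(-60,50),(60,50),(60,-50)]:
    uv=fit.proj("scene",np.r_[p[:2]+fit.R(p[2])@P,68]); print(P,((uv+.5-[200,150])*3.2-.5).round(0))
E
python3 chk.py | tail -4
```

```text
(-60, -50) [213. 119.]
(-60, 50) [313. 108.]
(60, 50) [341. 204.]
(60, -50) [235. 217.]
```

```bash
python3 -c "
from cell import env
print(env.job_done())"
```

```text
the job is handed in; nothing more can be done
None
```

I slid the mould home against the end fence, then pushed the cam lever round until it met the stop pin. The job was handed in at about 15.7 s of the 72 s allowed.

- **Mould:** sliding took about 2–3 N. At the fence it stopped moving, and the force rose to about 10 N with no further travel.
- **Lever:** pushing it took about 4 N, rising to 7–9 N as the cam bore on the mould. At an angle of about 1.58 rad it stopped dead at 19–21.7 N. Two more small pushes moved it by less than 0.3 mm. The highest force read at the end of any move was about 22 N; I had no readings between those.
- **Clear of everything:** the arm was about 220 mm above the bench when I handed in, with the force back near zero. The last picture shows the mould against the fence and the lever bar at the pin. The cup and jar were in place; I did not check the bowl, but the arm never came near it.

**Disagreements:** the last picture puts the mould's front edge about 1.5 px (roughly 4 mm) past the position I predicted. That is about the error of reading the edge by eye, and it leans past home rather than short. The fingers also stopped about 4 mm from where I had estimated, which I put down to not knowing the finger's thickness.

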